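# Feed a relay module up the chassis guide channel with a push stick

### The job

Stand the metal-cased relay module in the open lower end of the sloping guide channel on the grey chassis and let go of it there, then feed it up the channel under the cover with the wooden push stick until it is fully home against the stop. Lay the push stick back down on the table, flat with its handle up, and leave the other things on the table where they are.

Things in the scene. Friction and masses are not known exactly. Their poses are not given: they have to be found in the camera images.
- guide: Chassis deck with the guide channel, fixed; slopes up 25 degrees along +x, away from the robot (yaw within 0.25 rad). Origin: middle of the channel's open lower end (mouth), on its floor, 85 mm above the table; x up the channel, y across, z square to the floor. The module stays by friction where left on the slope. Edge rims: 34 high at y = +-85.
- leadin (a point): Middle of the open-topped lead-in, on the channel floor, 35 mm up from the mouth; axes as guide. The lead-in runs from the mouth (x = 0 of guide) to x = 75, between aluminium rails 14 high, 36 apart, narrowing from x = 52 to 29 apart at x = 75. Beside it the deck carries nothing higher than 8.
- cover (a point): Channel floor under the lower edge of the cover, 75 mm up from the mouth; axes as guide. From here to x = 155 of guide the channel is a tunnel 29 wide, 50 high, under a 3 mm aluminium cover 46 wide: fingers cannot enter. Beside it stand parts up to 40 high.
- stop (a point): Face of the black stop block (22 high) at the channel's upper end, on the floor, x = 180 mm of guide; axes as guide. From 155 to 180 the channel is open-topped, rails 14 high, 29 apart. Home: the module's end against this face, so its origin is at x = 155 and its other end at 130, 55 in from the cover's lower edge.
- module: Relay module, loose, standing upright on the table, about 0.12 kg: black rubber-faced base 50 mm long (its x), 26 wide (y), 14 high, with an aluminium can 44 by 22 on it, top at 45. Origin: centre of the underside, z up through the can. Both ends are alike: either may go first. It rides lengthwise in the channel on its base.
- stick: Wooden push stick, loose, lying flat on the table, about 0.09 kg: a strip 105 mm long (its x), 20 wide (y), 11 thick, with an upright handle block 28 long, 14 wide, standing on it, its top at 56. Origin: centre of the strip's underside; the pushing tip is at x = +52.5, the handle's centre at x = -27.5 (80 behind the tip), z up. Friction of wood on the floor is about 0.6: a tip pressed down drags.
- screwdriver: Bystander: screwdriver with a red handle, lying along its x.
- wrench: Bystander: steel wrench, lying along its x.
- tape: Bystander: roll of tape lying flat, 90 across, 24 high.
- capacitor: Bystander: upright aluminium can, 40 across, 55 high; origin under its centre.
- meter: Bystander: yellow hand meter lying flat, 150 x 75 x 35; origin under its centre.
- pliers: Bystander: red-handled pliers lying flat, about 150 long; origin near the pivot.
- tray: Bystander: clear open tray, 110 x 80 x 28; origin under its centre.
There are look-alikes about, which are no part of the job. There is more than one size of the stick; the one meant has the size given above.

How it is judged:
By the outcome, as a careful person would: the job done as asked, in the order asked, and still so for the second after the job is handed in, with the robot touching nothing.
It also fails if it takes over 67 s, if anything falls off the work surface, if the arm or the gripper's body presses on something with over 40 N, if the wrist force passes 120 N, or if a joint passes its speed limit or range.

### The arm

A 6-joint arm with a two-finger parallel gripper is mounted at the origin on the work surface. World frame = base frame: x ahead of the robot, y to its left, z up, the work surface at z = 0. Lengths are in m, angles in rad, forces in N, time in s.
With the tool pointing down it reaches from about 0.3 to 0.775 m from the base axis. Payload 14.6 kg.
Tool frame: the origin (TCP) lies at the centre of the arm's flange, where the gripper is bolted on; the fingertips stand 199 mm ahead of it and the grasp point (between the pads) lies ctrl.tcp_to_grasp ahead of it (ctrl.tcp_to_grasp is the distance from the TCP to the grasp point, in m); z points along the fingers, y is the line along which they close (so a half turn about z gives the same grasp; the last joint's range is limited). The gripper opens to 94 mm and grips with 3 to 60 N. Pads are 16 mm wide; open, the fingers measure 119 mm over their backs; the gripper's body (75 mm by 177 mm) begins 78 mm behind the grasp point.
Start: joints at [1.084, 0.3, 1.521, -0, 1.321, -0.067], TCP at [0.224, 0.502, 0.405] pointing down, gripper open.
Joint ranges: [-3.03, 3.03], [-0.79, 2.21], [0.23, 2.52], [-1.04, 4.18], [0, 3.07], [-2.55, 2.55]. Speed limits (rad/s): [2.22, 2.22, 2.57, 3.14, 3.14, 3.14].

### API

Orientations are given as [roll, pitch, yaw] about the fixed x, y, z axes, in that order (R = Rz(yaw) Ry(pitch) Rx(roll)).
In Python, from station import ctrl gives the robot as it stands. The module is installed in compiled form; this text tells all that it offers.
- The arm moves only by the shell command python3 -m jog 'ROWS' [OPENING] [FORCE]. ROWS is JSON, a list of rows, each a list of 6 numbers: the shift along the tool's x, y, z in cm, then the turn, a rotation vector about the tool's x, y, z in rad. In form: [[tx, ty, tz, ax, ay, az], ...]. A call has 1 to 8 rows; each row is the pose to reach, as a shift and turn from the pose commanded when the call began, along the tool's axes at that moment; what a row does not reach only later rows make up. A row lasts 1/10 s, in which the tool goes at most 50 mm and 8.59 degrees, less where a joint would pass 70% of its speed; a pose out of reach is approached as far as the arm can. A call with a gripper value outside its range is refused whole. OPENING is the opening in per cent of the stroke, from 0 (shut) to 100 (fully open), set as the call begins (- or left out, the last holds). The fingers move at their own pace and stop on an object; FORCE is the grip in N (left out, the last holds). Time passes only in rows, so rows that repeat a pose let the fingers close. It gives the time, the measured TCP pose, the force, the opening and the grip force at its end, in the units of the state.
- ctrl.get_obs(): the state, without advancing time (a new reading comes with each control period).
- ctrl.camera(name): name is "side" or "top" or "wrist"; returns a dict with "img" (480x640x3 uint8, blue, green, red), "intrinsics" (3x3 intrinsics, pixels), "k1" (the pictures are not rectified: a ray, as slopes to the right and down, at radius r is drawn at 1 + k1 r^2 times it, then the intrinsics apply), "R" (3x3) and "t" (3): a world point X has camera coordinates R X + t. Camera axes: x right, y down, z forward; pixel columns grow to the right and rows downward; lengths in m; the calibration is good to about 2 mm. A picture is of the moment at which its call begins. There is no depth.
- ctrl.hand_in(): hands the job in; it is judged then, once.
The state is a dict: "time_s": time; "qpos": joint angles; "joint_vel": joint speeds; "tau": joint torques, N m; "ee_pos": TCP position; "eef_rot": TCP orientation; "force": force on the tool from outside, world axes, zero at the start; "moment": the same for the moment, N m; "grip_width": finger opening in m; "grip_force": force on a finger pad.
Only numpy, scipy, OpenCV 4.12 (cv2) and the standard library are available. Lean on these libraries where they do the work, as an engineer would, in place of code of your own. Each camera call takes 0.05 s, during which the arm holds its last target. There are 200 camera calls.

## Working session

There is one attempt and no reset: what is moved stays moved. The work goes in short steps, Python scripts to look and compute and a shell command to move; the robot and the scene stay as the last step left them, time stands still between calls to the robot, and variables do not carry over. Pictures are saved under pics/ and viewed, at most 10 in all, crops included, and the job is handed in when it is done.

```bash
mkdir -p pics; cat > h.py <<'E'
import numpy as np,cv2
from station import ctrl
from scipy.spatial.transform import Rotation as Ro
def shot(n,f):
    c=ctrl.camera(n); cv2.imwrite(f'pics/{f}.png',c['img']); np.savez(f'pics/{f}.npz',**{k:c[k] for k in('intrinsics','k1','R','t')}); return c
def load(f): return np.load(f'pics/{f}.npz')
def ray(c,u,v):
    K=c['intrinsics'];k=float(c['k1'])
    d=np.array([(u-K[0,2])/K[0,0],(v-K[1,2])/K[1,1]]);s=d.copy()
    for _ in range(20): s=d/(1+k*(s@s))
    R=c['R'];return -R.T@c['t'],R.T@np.array([s[0],s[1],1])
def atz(c,u,v,z=0):
    o,d=ray(c,u,v);return o+d*(z-o[2])/d[2]
def proj(c,X):
    p=c['R']@np.asarray(X,float)+c['t'];s=p[:2]/p[2];s=s*(1+float(c['k1'])*(s@s));K=c['intrinsics'];return np.array([K[0,0]*s[0]+K[0,2],K[1,1]*s[1]+K[1,2]])
def tri(obs):
    A=0;b=0
    for c,u,v in obs:
        o,d=ray(c,u,v);d=d/np.linalg.norm(d);M=np.eye(3)-np.outer(d,d);A=A+M;b=b+M@o
    return np.linalg.solve(A,b)
E
python3 - <<'E'
from h import *
for n in('top','side','wrist'):
    c=shot(n,n+'0'); print(n,-c['R'].T@c['t'],c['k1'])
o=ctrl.get_obs();print(o,ctrl.tcp_to_grasp)
E
```

```text
top [0.31739299 0.01705023 1.19892918] -0.059952060014853675
side [ 0.23847658 -1.02081073  0.93966493] -0.0829267047061338
wrist [0.14967206 0.53561522 0.38452356] -0.02305616279058101
{'time_s': 0.15, 'qpos': array([ 1.08440514e+00,  3.00338962e-01,  1.52140654e+00, -1.51910514e-05,
        1.32070360e+00, -6.65969204e-02]), 'joint_vel': array([-6.57390474e-05, -2.27284002e-03, -2.10733826e-03, -1.64586922e-03,
        5.94687733e-04, -8.37651348e-04]), 'tau': array([ 1.63873890e-03, -5.31956255e+01, -3.52825570e+01,  7.08878925e-02,
        2.35317968e-02, -3.18050729e-05]), 'ee_pos': array([0.22415838, 0.50222776, 0.40423258]), 'eef_rot': array([-3.14073713e+00, -4.23119550e-05,  2.72180213e+00]), 'force': array([-0.55286755,  0.18744349, -0.12346123]), 'moment': array([ 0.00916465, -0.00091187, -0.01430892]), 'grip_force': 0.0, 'grip_width': 0.09398561789379775} 0.1804
```

View pics/top0.png

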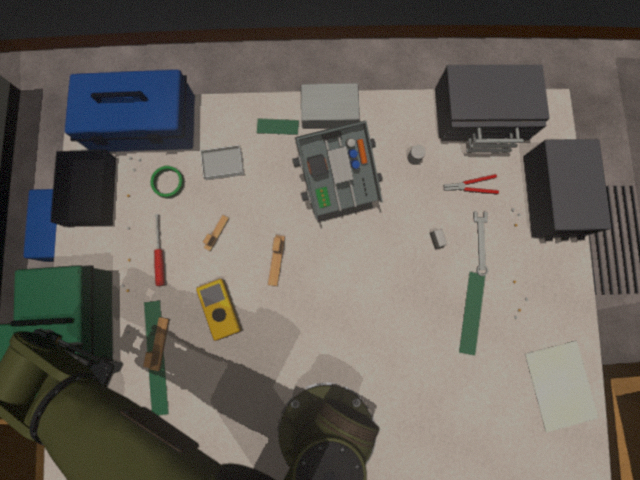

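View pics/side0.png

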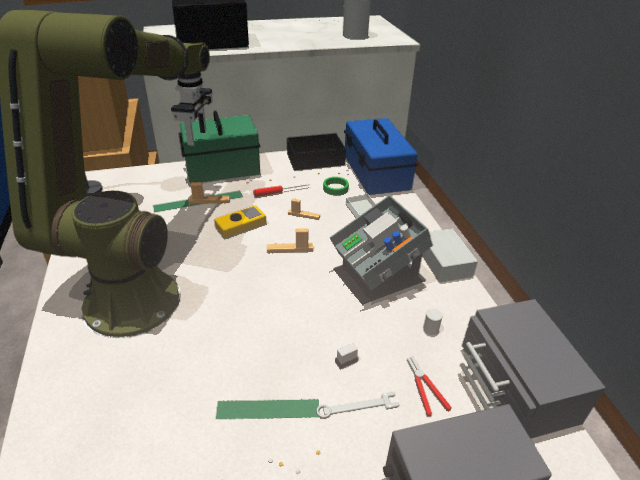

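Three sticks in the top view: A (157,344), B (216,233) and C (277,260). The module is at (437,238) and the guide at (338,170). I'll enlarge to measure.

```bash
python3 - <<'E'
from h import *
t=cv2.imread('pics/top0.png');s=cv2.imread('pics/side0.png')
def cr(i,x,y,w,h,k): return cv2.resize(i[y:y+h,x:x+w],None,fx=k,fy=k,interpolation=cv2.INTER_CUBIC)
a=cr(t,290,115,100,110,4) #400x440
b=cr(t,200,210,100,80,4)
c=cr(t,130,310,50,70,3) #150x210 
m=cr(t,415,220,40,40,5) #200x200
M=np.zeros((600,800,3),np.uint8)
M[:440,:400]=a;M[:320,400:]=b;M[320:530,400:550]=c;M[320:520,560:760]=m
cv2.imwrite('pics/m1.png',M)
M=np.zeros((600,800,3),np.uint8)
M[:400,:440]=cr(s,325,195,110,100,4)
M[:280,440:]=cr(s,255,190,90,70,4)
M[400:600,:240]=cr(s,180,175,60,50,4)
M[300:500,450:650]=cr(s,327,335,40,40,5)
cv2.imwrite('pics/m2.png',M)
E
```

```text
(no output)
```

View pics/m1.png

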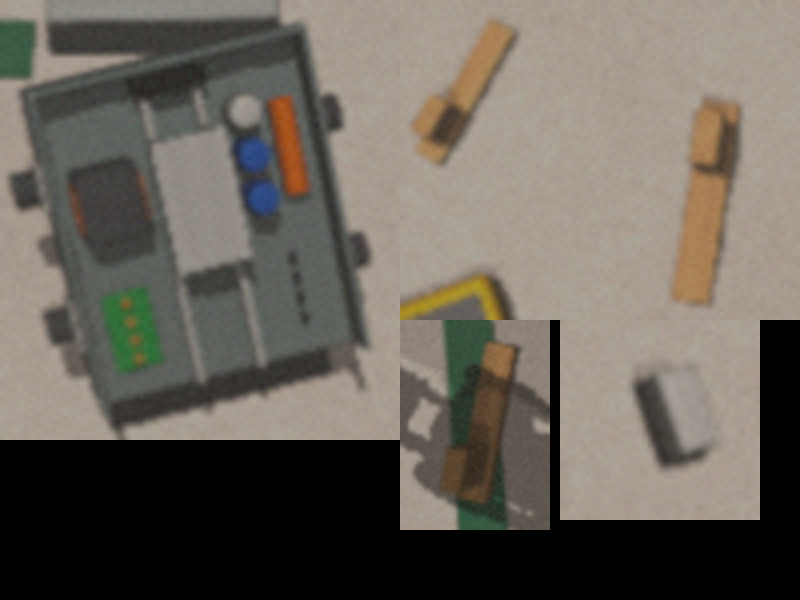

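View pics/m2.png

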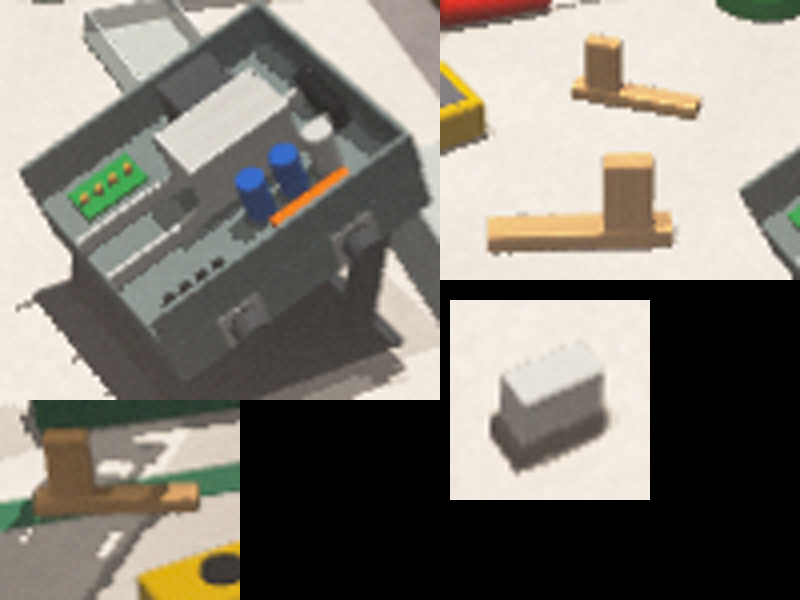

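A, B and C differ in length, and the crops give their end corners. I'll compute the sizes and poses from these.

```bash
python3 - <<'E'
from h import *
np.set_printoptions(precision=4,suppress=True)
t=load('top0');s=load('side0')
T=lambda u,v,z:atz(t,u,v,z)
def ends(n,p):
    q=[T(*x,0.011) for x in p]; a=(q[0]+q[1])/2;b=(q[2]+q[3])/2
    print(n,'tip',a,'rear',b,'len',np.linalg.norm(a-b),'w',np.linalg.norm(q[0]-q[1]),'mid',(a+b)/2,'yaw',np.arctan2(*(a-b)[1::-1]))
ends('C',[(268,285.5),(278,286),(276.2,234.5),(285.5,235.5)])
ends('B',[(222.5,215),(229,218.7),(204.5,248),(210.5,250.7)])
ends('A',[(158.3,317.7),(169.3,319),(150,367),(159.3,370)])
# module top corners crop (offset 560,320 scale5 at 415,220)
mc=[(415+(u-560)/5,220+(v-320)/5) for u,v in[(655,372),(697,363),(716,442),(682,455)]]
q=np.array([T(*p,0.045) for p in mc]);print('mod',q,q.mean(0))
# same via side: top corners
ms=[(327+(u-450)/5,335+(v-300)/5) for u,v in[(500,376),(585,343),(604,372),(522,403)]]
q=np.array([atz(s,*p,0.045) for p in ms]);print('mod side',q,q.mean(0))
# guide rail ends at mouth, rail tops: z≈.085+.014*cos25
g=lambda u,v:(290+u/4,115+v/4)
gs=lambda u,v:(325+u/4,195+v/4)
for nm,a,b in [('L rail mouth',(198,382),(79,245)),('R rail mouth',(263,366),(108,282))]:
    print(nm,tri([(t,*g(*a)),(s,*gs(*b))]),T(*g(*a),.0977))
for nm,a,b in [('coverLL',(180,277),(183,177)),('coverUL',(153,142),(155,134)),('coverUR',(220,127),(262,68)),('coverLR',(250,260),(294,92))]:
    print(nm,tri([(t,*g(*a)),(s,*gs(*b))]))
E
```

```text
C tip [0.3819 0.135  0.011 ] rear [0.5191 0.1127 0.011 ] len 0.1390228999217462 w 0.026847362498881755 mid [0.4505 0.1239 0.011 ] yaw 2.9802513925601897
B tip [0.573  0.2639 0.011 ] rear [0.484  0.3128 0.011 ] len 0.10161254969768643 w 0.02106398247375465 mid [0.5285 0.2883 0.011 ] yaw -0.5025210249558496
A tip [0.3006 0.428  0.011 ] rear [0.1702 0.4495 0.011 ] len 0.1322030795940474 w 0.030146348055201017 mid [0.2354 0.4387 0.011 ] yaw -0.16369618333537617
mod [[ 0.5168 -0.2964  0.045 ]
 [ 0.5211 -0.3193  0.045 ]
 [ 0.4785 -0.3266  0.045 ]
 [ 0.472  -0.308   0.045 ]] [ 0.4971 -0.3126  0.045 ]
mod side [[ 0.4756 -0.3138  0.045 ]
 [ 0.5192 -0.3039  0.045 ]
 [ 0.5227 -0.3223  0.045 ]
 [ 0.4811 -0.3311  0.045 ]] [ 0.4997 -0.3178  0.045 ]
L rail mouth [ 0.5681 -0.0448  0.0885] [ 0.5643 -0.0441  0.0977]
R rail mouth [ 0.5765 -0.0867  0.0898] [ 0.5738 -0.0858  0.0977]
coverLL [ 0.6344 -0.0348  0.1251]
coverUL [ 0.6635 -0.014   0.1595]
coverUR [ 0.6839 -0.054   0.223 ]
coverLR [ 0.6508 -0.0799  0.2147]
```

Only B measures 102 x 21 mm (nominal 105 x 20). C and A are oversize at about 139 and 132 mm long, so B at (216,233) is the stick, as its enlarged crop confirms. Next I'll fit the guide pose from the cover corners in both views.

```bash
cat >> h.py <<'E'
def GT(p): # guide pose -> R,o
    return Ro.from_euler('ZY',[p[2],-np.radians(25)]).as_matrix(),np.array([p[0],p[1],.085])
E
python3 - <<'E'
from h import *
from scipy.optimize import least_squares
np.set_printoptions(precision=4,suppress=True)
t=load('top0');s=load('side0')
g=lambda u,v:(290+u/4,115+v/4)
gs=lambda u,v:(325+u/4,195+v/4)
P=[(75,23,53),(155,23,53),(155,-23,53),(75,-23,53)]
U=[g(*x) for x in[(180,277),(153,142),(220,127),(250,260)]]
V=[gs(*x) for x in[(155,137),(262,68),(297,90),(183,177)]]
def r(p):
    R,o=GT(p);e=[]
    for X,u,v in zip(P,U,V):
        w=o+R@np.array(X)/1000
        e+=list(proj(t,w)-u)+list(proj(s,w)-v)
    return np.array(e)
f=least_squares(r,[.57,-.065,.2],loss='soft_l1');print(f.x,r(f.x).reshape(4,4))
R,o=GT(f.x)
for n,X in[('leadin',(35,0,0)),('railL',(0,18,14)),('railR',(0,-18,14)),('stop',(180,0,0))]:
    w=o+R@np.array(X)/1000;u=proj(t,w);v=proj(s,w);print(n,w,(u-[290,115])*4,(v-[325,195])*4)
E
```

```text
[ 0.5773 -0.0632  0.2094] [[-0.1192 -1.0845 -1.605  -1.0791]
 [-0.054  -0.1152 -3.532  -0.8788]
 [ 2.0469 -0.5907 -2.7502  2.9128]
 [ 0.8532 -1.0397  0.3539 -1.308 ]]
leadin [ 0.6083 -0.0566  0.0998] [215.7086 313.6206] [140.47   235.2321]
railL [ 0.5677 -0.0469  0.0977] [202.1947 376.6299] [ 77.5606 236.9084]
railR [ 0.5752 -0.0821  0.0977] [257.0526 363.9898] [103.6735 268.9136]
stop [ 0.7368 -0.0293  0.1611] [170.5148  87.2972] [317.3536 112.8756]
```

```bash
cat >> h.py <<'E'
def rows(gp,R,lift=0,quiet=0):
    "gp: grasp point target (world), R: tool rotation target"
    o=ctrl.get_obs();Rc=Ro.from_euler('xyz',o['eef_rot']).as_matrix()
    tcp=np.asarray(gp)-R@[0,0,ctrl.tcp_to_grasp]
    d=Rc.T@(tcp-o['ee_pos'])*100;rv=Ro.from_matrix(Rc.T@R).as_rotvec()
    print(np.round(np.r_[d,rv],3).tolist(),'t',o['time_s'],'F',np.round(o['force'],1),'w',o['grip_width'])
    return d,rv
def down(yaw): return Ro.from_euler('ZX',[yaw,np.pi]).as_matrix()
def tilt(p): # tool x=-guide x, z=-guide z
    R,o=GT(p);return R@np.diag([-1,1,-1.])
def gpt(p,X): R,o=GT(p);return o+R@np.array(X)/1000
E
python3 -c "
from h import *
rows([.498,-.315,.20],down(.21+np.pi))"
```

```text
[-58.314, -63.464, 2.435, -0.001, -0.0, -0.63] t 0.15 F [-0.6  0.2 -0.1] w 0.09398561789379775
```

```bash
python3 -m jog '[[-5,-5,0,0,0,0],[-58,-63.5,2.4,0,0,-0.63],[-58,-63.5,2.4,0,0,-0.63],[-58,-63.5,2.4,0,0,-0.63],[-58,-63.5,2.4,0,0,-0.63],[-58,-63.5,2.4,0,0,-0.63],[-58,-63.5,2.4,0,0,-0.63],[-58,-63.5,2.4,0,0,-0.63]]' 100; python3 -c "
from h import *
rows([.498,-.315,.20],down(.21+np.pi))"
```

```text
time_s: 0.95
ee_pos: [0.3458, 0.1402, 0.3951]
eef_rot: [3.142, 0.0, -2.931]
force: [2.0, 0.5, -0.5]
grip_width: 0.0938
grip_force: 0.0
[-5.347, -47.701, 1.472, 0.0, 0.0, 0.001] t 0.95 F [ 2.   0.5 -0.5] w 0.09381176261053276
```

```bash
python3 -m jog '[[-5.3,-47.7,1.5,0,0,0],[-5.3,-47.7,1.5,0,0,0],[-5.3,-47.7,1.5,0,0,0],[-5.3,-47.7,1.5,0,0,0],[-5.3,-47.7,1.5,0,0,0],[-5.3,-47.7,1.5,0,0,0],[-5.3,-47.7,1.5,0,0,0],[-5.3,-47.7,1.5,0,0,0]]' ; python3 -c "
from h import *
rows([.498,-.315,.20],down(.21+np.pi))"
```

```text
time_s: 1.75
ee_pos: [0.4721, -0.2395, 0.3823]
eef_rot: [3.141, -0.0, -2.932]
force: [0.2, 0.8, 0.3]
grip_width: 0.0939
grip_force: 0.0
[-0.957, -7.921, 0.19, 0.0, -0.0, -0.0] t 1.75 F [0.2 0.8 0.3] w 0.0938841411613925
```

```bash
python3 -m jog '[[-1,-7.9,0.2,0,0,0],[-1,-7.9,0.2,0,0,0],[-1,-7.9,0.2,0,0,0],[-1,-7.9,0.2,0,0,0]]' ; python3 -c "
from h import *
rows([.498,-.315,.20],down(.21+np.pi))
c=shot('wrist','w1')
for z in(.045,0.014):
  for dx,dy in((.025,.013),(-.025,.013),(-.025,-.013),(.025,-.013)):
    R=Ro.from_euler('z',.21).as_matrix();print(z,proj(c,np.array([.498,-.315,z])+R@[dx,dy,0]).round())"
```

```text
time_s: 2.15
ee_pos: [0.4981, -0.3126, 0.3799]
eef_rot: [3.141, -0.001, -2.932]
force: [-0.0, 1.0, 0.6]
grip_width: 0.0944
grip_force: 0.0
[0.065, -0.233, -0.053, 0.001, -0.001, -0.0] t 2.15 F [-0.   1.   0.6] w 0.09440427745615511
0.045 [324. 257.]
0.045 [325. 202.]
0.045 [295. 202.]
0.045 [296. 257.]
0.014 [324. 247.]
0.014 [324. 197.]
0.014 [297. 197.]
0.014 [297. 247.]
```

View pics/w1.png

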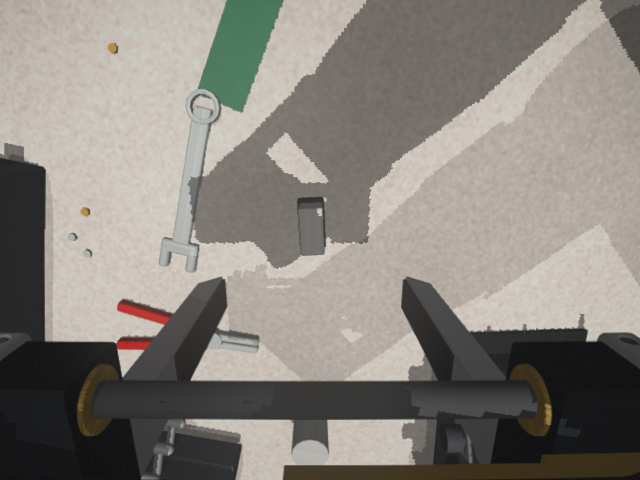

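```bash
python3 -c "
from h import *
c=load('w1')
q=np.array([atz(c,*p,.045)[:2] for p in [(302,255),(325,252.5),(321,197.5),(298.5,199)]]);print(q,q.mean(0))
d=(q[0]+q[1]-q[2]-q[3]);y=np.arctan2(d[1],d[0]);print(y,np.linalg.norm(d)/2)
rows([*q.mean(0),.037],down(y+np.pi))
im=cv2.imread('pics/w1.png')[180:270,260:380];cv2.imwrite('pics/w1c.png',cv2.resize(im,None,fx=5,fy=5,interpolation=2))"
```

```text
[[ 0.52247443 -0.31742904]
 [ 0.51577196 -0.29744379]
 [ 0.46733933 -0.31177233]
 [ 0.47271802 -0.33069632]] [ 0.49457594 -0.31433537]
0.2739801660571544 0.05099661180432758
[0.392, -0.172, 16.287, 0.001, -0.0, -0.064] t 2.2 F [0.3 0.3 0.5] w 0.094109897685502
```

View pics/w1c.png

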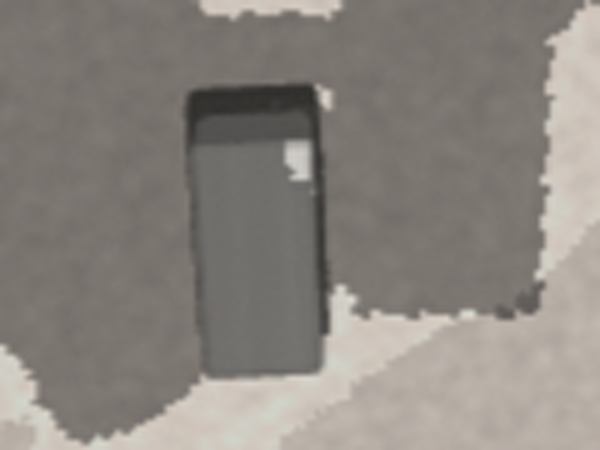

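The crop shows the can top corners at about (298,208), (322,208), (325,255) and (301,256).

```bash
python3 -c "
from h import *
c=load('w1')
q=np.array([atz(c,*p,.045)[:2] for p in [(300.8,255.6),(324.6,254.8),(322.4,208),(298.4,208.4)]]);print(q.mean(0))
d=(q[0]+q[1]-q[2]-q[3]);y=np.arctan2(d[1],d[0]);print(y,np.linalg.norm(d)/2)
rows([*q.mean(0),.037],down(y+np.pi))"
```

```text
[ 0.49958033 -0.31335709]
0.25570845121093605 0.0435181408343138
[-0.118, -0.181, 16.287, 0.001, -0.0, -0.045] t 2.2 F [0.3 0.3 0.5] w 0.094109897685502
```

```bash
python3 -m jog '[[-0.1,-0.2,4,0,0,-0.045],[-0.1,-0.2,8,0,0,-0.045],[-0.1,-0.2,12,0,0,-0.045],[-0.1,-0.2,15,0,0,-0.045],[-0.1,-0.2,16.2,0,0,-0.045],[-0.1,-0.2,16.2,0,0,-0.045],[-0.1,-0.2,16.2,0,0,-0.045]]' ; python3 -m jog '[[0,0,0,0,0,0],[0,0,0,0,0,0],[0,0,0,0,0,0],[0,0,0,0,0,0],[0,0,0,0,0,0],[0,0,0,0,0,0],[0,0,0,0,0,0]]' 0 20
```

```text
time_s: 2.9
ee_pos: [0.5001, -0.3141, 0.2203]
eef_rot: [-3.14, 0.001, -2.886]
force: [1.2, 0.1, -0.9]
grip_width: 0.094
grip_force: 0.0
time_s: 3.6
ee_pos: [0.4996, -0.3142, 0.2185]
eef_rot: [3.142, -0.0, -2.886]
force: [0.2, 0.2, -0.1]
grip_width: 0.0413
grip_force: 0.0
```

```bash
python3 -m jog '[[0,0,0,0,0,0],[0,0,0,0,0,0],[0,0,0,0,0,0],[0,0,0,0,0,0]]'; python3 -m jog '[[0,0,-4,0,0,0],[0,0,-9,0,0,0],[0,0,-14,0,0,0],[0,0,-17,0,0,0],[0,0,-17,0,0,0]]'; python3 -c "
from h import *
p=[.5773,-.0632,.2094]
rows(gpt(p,[0,0,140]),tilt(p))"
```

```text
time_s: 4.0
ee_pos: [0.4996, -0.3142, 0.2186]
eef_rot: [-3.142, 0.0, -2.886]
force: [0.7, -0.2, -1.1]
grip_width: 0.0217
grip_force: 20.0
time_s: 4.5
ee_pos: [0.4997, -0.3142, 0.3933]
eef_rot: [-3.136, 0.005, -2.886]
force: [-0.0, 0.6, -2.0]
grip_width: 0.0219
grip_force: 20.0
[-0.312, 22.958, 1.665, 0.004, -0.431, 0.046] t 4.5 F [-0.   0.6 -2. ] w 0.02187648938467159
```

```bash
python3 -m jog '[[0,4,0,0,-0.1,0],[0,9,0,0,-0.2,0],[0,14,0,0,-0.3,0],[-0.3,19,1,0,-0.43,0.046],[-0.3,23,1.7,0,-0.43,0.046],[-0.3,23,1.7,0,-0.43,0.046],[-0.3,23,1.7,0,-0.43,0.046]]'; python3 -c "
from h import *
p=[.5773,-.0632,.2094]
rows(gpt(p,[0,0,140]),tilt(p))
c=shot('wrist','w2');shot('top','t2')
for x,y,z in((0,18,14),(0,-18,14),(52,18,14),(52,-18,14),(75,14.5,14),(75,-14.5,14),(75,23,53),(75,-23,53),(155,23,53),(155,-23,53),(0,85,34),(0,-85,34)): print((x,y,z),proj(c,gpt(p,[x,y,z])).round())"
```

```text
time_s: 5.2
ee_pos: [0.4444, -0.0904, 0.3709]
eef_rot: [3.131, 0.429, -2.934]
force: [0.7, -0.1, -0.5]
grip_width: 0.0216
grip_force: 20.0
[-0.211, -0.098, -0.398, 0.01, -0.008, -0.002] t 5.2 F [ 0.7 -0.1 -0.5] w 0.021637190302802433
(0, 18, 14) [330. 245.]
(0, -18, 14) [286. 246.]
(52, 18, 14) [329. 304.]
(52, -18, 14) [287. 304.]
(75, 14.5, 14) [325. 328.]
(75, -14.5, 14) [292. 328.]
(75, 23, 53) [338. 354.]
(75, -23, 53) [278. 354.]
(155, 23, 53) [336. 438.]
(155, -23, 53) [281. 438.]
(0, 85, 34) [419. 252.]
(0, -85, 34) [196. 253.]
```

View pics/w2.png

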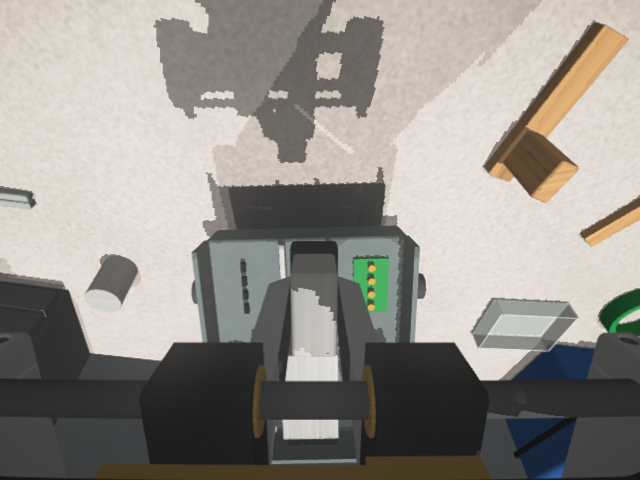

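```bash
python3 -c "
import cv2
im=cv2.imread('pics/w2.png')
a=cv2.resize(im[220:350,185:430],None,fx=3.2,fy=3.2,interpolation=2)
b=cv2.resize(im[350:410,270:350],None,fx=3,fy=3,interpolation=2)
import numpy as np
M=np.zeros((600,800,3),np.uint8);M[:a.shape[0],:a.shape[1]]=a[:,:800];M[418:418+180,:240]=b
b=cv2.resize(im[400:470,265:355],None,fx=2.6,fy=2.6,interpolation=2);M[418:418+b.shape[0],300:300+b.shape[1]]=b
cv2.imwrite('pics/w2c.png',M)"
```

```text
(no output)
```

View pics/w2c.png

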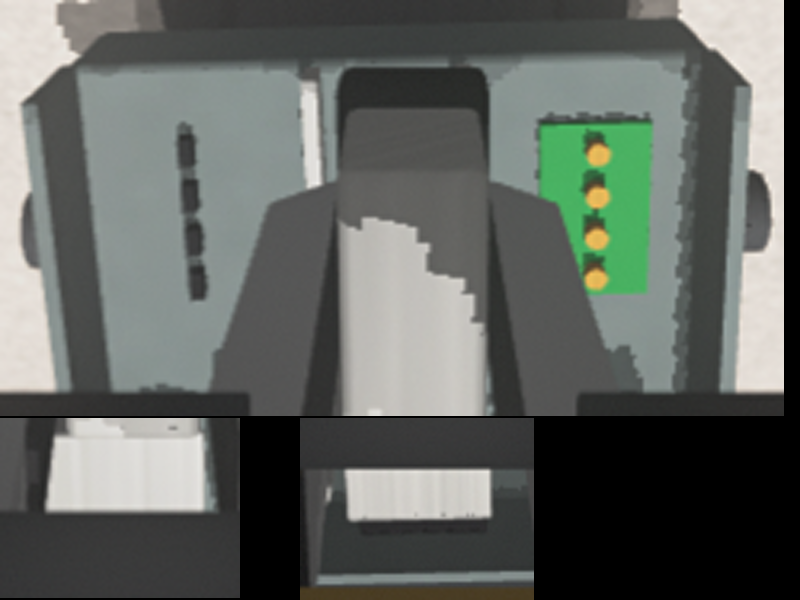

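```bash
cat > fit.py <<'E'
from h import *
from scipy.optimize import least_squares
np.set_printoptions(precision=4,suppress=True)
t=load('top0');s=load('side0');w=load('w2')
g=lambda u,v:(290+u/4,115+v/4)
gs=lambda u,v:(325+u/4,195+v/4)
P=[(75,23,53),(155,23,53),(155,-23,53),(75,-23,53)]
U=[g(*x) for x in[(180,277),(153,142),(220,127),(250,260)]]
V=[gs(*x) for x in[(155,137),(262,68),(297,90),(183,177)]]
O=[(w,(155,-23,53),(283,439)),(w,(155,23,53),(338.5,438.5)),(w,(0,-85,34),(194.5,252)),(w,(0,85,34),(417,246.6))]
L=[(0,-18,14,284.4),(40,-18,14,286)] # column only
def r(p,wt=(1,1,1.0)):
    e=[]
    for X,u,v in zip(P,U,V):
        a=gpt(p,X);e+=list((proj(t,a)-u)*1.5*wt[0])+list((proj(s,a)-v)*wt[1])
    for c,X,u in O: e+=list((proj(c,gpt(p,X))-u)*wt[2])
    for x,y,z,u in L: e.append((proj(w,gpt(p,(x,y,z)))[0]-u)*wt[2])
    return np.array(e)
for wt in((1,1,1),(0.01,0.01,1),(1,1,.01),(1,.01,1)):
    f=least_squares(r,[.57,-.065,.2],args=(wt,),loss='soft_l1');print(wt,f.x)
    if wt==(1,1,1): print(r(f.x).round(1)); p=f.x
for X in((0,-18,14),(0,18,14),(75,-23,53)): print(X,proj(w,gpt(p,X)),proj(t,gpt(p,X)))
E
python3 fit.py
```

```text
(1, 1, 1) [ 0.5761 -0.0646  0.232 ]
[ 0.1 -0.5 -2.2 -0.9 -0.8  1.2 -4.5 -1.   2.2 -0.1 -3.4  2.7  1.4 -1.
  0.1 -1.2 -0.2 -1.1 -0.1 -1.6 -0.5  1.9  1.2  2.6 -0.3  0.2]
(0.01, 0.01, 1) [ 0.5748 -0.0649  0.2335]
(1, 1, 0.01) [ 0.5765 -0.0629  0.2102]
(1, 0.01, 1) [ 0.5755 -0.0646  0.2328]
(0, -18, 14) [284.1253 244.6669] [354.8172 206.2602]
(0, 18, 14) [328.5848 243.7315] [341.1819 209.724 ]
(75, -23, 53) [277.9689 353.3412] [353.4598 179.3016]
```

```bash
echo "P=[.5752,-.0648,.2332]" >> h.py; python3 -c "
from h import *
rows(gpt(P,[27,0,75]),tilt(P));rows(gpt(P,[27,0,41]),tilt(P))"
```

```text
[-2.72, -0.342, 6.007, -0.001, -0.007, -0.025] t 5.3 F [-0.3 -0.5 -0.8] w 0.021977331928830352
[-2.744, -0.338, 9.407, -0.001, -0.007, -0.025] t 5.3 F [-0.3 -0.5 -0.8] w 0.021977331928830352
```

```bash
python3 -m jog '[[-1.4,-0.2,3,0,-0.007,-0.025],[-2.7,-0.35,6,0,-0.007,-0.025],[-2.7,-0.35,8,0,-0.007,-0.025],[-2.7,-0.35,8.8,0,-0.007,-0.025],[-2.7,-0.35,9.2,0,-0.007,-0.025],[-2.7,-0.35,9.2,0,-0.007,-0.025],[-2.7,-0.35,9.2,0,-0.007,-0.025]]'; python3 -c "
from h import *
rows(gpt(P,[27,0,38]),tilt(P))
c=shot('wrist','w3');t=shot('top','t3');s=shot('side','s3')
a=cv2.resize(c['img'][220:350,220:400],(540,390),interpolation=2)
b=cv2.resize(s['img'][195:295,325:435],(440,400),interpolation=2)
M=np.zeros((600,800,3),np.uint8);M[:390,:540]=a;M[210:600,410:800]=cv2.resize(s['img'][205:283,325:403],(390,390),interpolation=2)
cv2.imwrite('pics/v3.png',M)"
```

```text
time_s: 6.0
ee_pos: [0.5065, -0.0808, 0.3]
eef_rot: [-3.14, 0.438, -2.908]
force: [0.9, 0.3, -0.4]
grip_width: 0.0219
grip_force: 20.0
[-0.01, -0.028, 0.629, -0.001, 0.002, 0.0] t 6.0 F [ 0.9  0.3 -0.4] w 0.021898998672227027
```

View pics/v3.png

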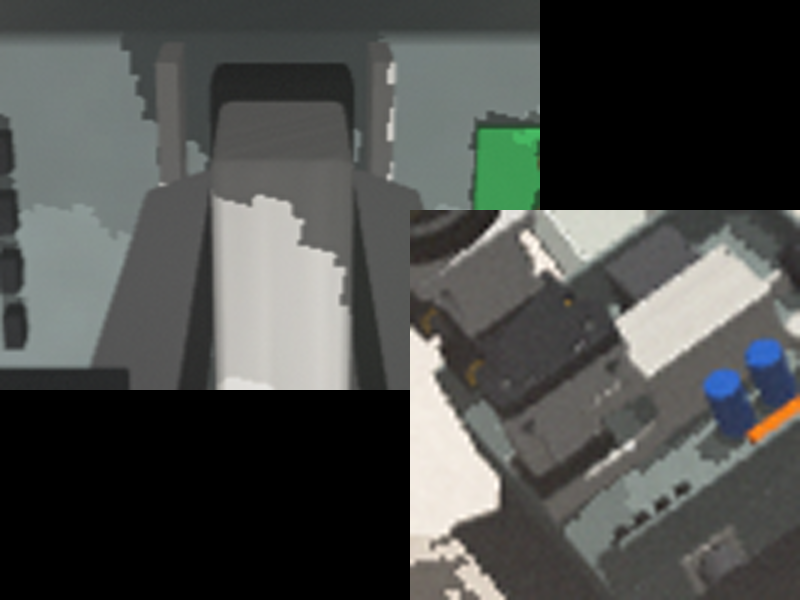

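```bash
python3 -m jog '[[0,-0.08,0.2,0,0,0],[0,-0.08,0.4,0,0,0],[0,-0.08,0.55,0,0,0],[0,-0.08,0.65,0,0,0],[0,-0.08,0.65,0,0,0]]'
```

```text
time_s: 6.65
ee_pos: [0.5095, -0.0806, 0.2931]
eef_rot: [-3.141, 0.437, -2.908]
force: [-0.5, -0.2, -0.6]
grip_width: 0.0222
grip_force: 20.0
```

```bash
python3 -m jog '[[0,0,0.05,0,0,0],[0,0,0.1,0,0,0],[0,0,0.1,0,0,0]]';  python3 -m jog '[[0,0,0.05,0,0,0],[0,0,0.1,0,0,0],[0,0,0.1,0,0,0]]'; python3 -m jog '[[0,0,0.05,0,0,0],[0,0,0.1,0,0,0],[0,0,0.1,0,0,0]]'; python3 -c "
from h import *
rows(gpt(P,[27,0,38]),tilt(P))"
```

```text
time_s: 6.95
ee_pos: [0.5098, -0.0806, 0.2927]
eef_rot: [-3.141, 0.437, -2.908]
force: [-5.5, 0.6, 5.3]
grip_width: 0.0218
grip_force: 20.0
time_s: 7.25
ee_pos: [0.5099, -0.0806, 0.2926]
eef_rot: [-3.141, 0.437, -2.907]
force: [-17.8, -0.9, 16.5]
grip_width: 0.022
grip_force: 20.0
time_s: 7.55
ee_pos: [0.5105, -0.0804, 0.2922]
eef_rot: [-3.14, 0.438, -2.907]
force: [-17.2, 0.3, 20.8]
grip_width: 0.0219
grip_force: 20.0
[0.025, 0.026, -0.248, -0.001, 0.002, 0.001] t 7.55 F [-17.2   0.3  20.8] w 0.021925334382334998
```

```bash
python3 -m jog '[[0,0,-0.2,0,0,0],[0,0,-0.2,0,0,0]]'; python3 -m jog '[[0,0,0,0,0,0],[0,0,0,0,0,0],[0,0,0,0,0,0],[0,0,0,0,0,0],[0,0,0,0,0,0]]' 70; python3 -m jog '[[0,0,-2,0,0,0],[0,0,-6,0,0,0],[0,0,-11,0,0,0],[0,0,-14,0,0,0],[0,0,-14,0,0,0]]'; python3 -c "
from h import *
c=shot('wrist','w4')
np.set_printoptions(suppress=True,precision=3)
cv2.imwrite('pics/w4c.png',cv2.resize(c['img'][210:410,220:420],(600,600),interpolation=2))
for X in((0,-18,14),(0,18,14),(2,-13,14),(2,13,14),(5,-11,45),(5,11,45),(49,-11,45),(49,11,45),(75,-23,53),(75,23,53)):print(X,(proj(c,gpt(P,X))-[220,210])*3)
rows([.505,.301,.2],down(-.5025+np.pi))"
```

```text
time_s: 7.75
ee_pos: [0.5098, -0.0806, 0.2926]
eef_rot: [-3.14, 0.437, -2.908]
force: [0.4, -0.8, -1.3]
grip_width: 0.0217
grip_force: 20.0
time_s: 8.25
ee_pos: [0.5099, -0.0805, 0.2923]
eef_rot: [-3.141, 0.437, -2.908]
force: [-0.3, 0.7, -1.0]
grip_width: 0.0585
grip_force: 0.0
time_s: 8.75
ee_pos: [0.4513, -0.0944, 0.4232]
eef_rot: [-3.137, 0.443, -2.907]
force: [0.2, -1.0, -0.9]
grip_width: 0.0655
grip_force: 0.0
(0, -18, 14) [224.772 -44.684]
(0, 18, 14) [344.548 -44.367]
(2, -13, 14) [241.455 -38.044]
(2, 13, 14) [327.817 -37.813]
(5, -11, 45) [244.409  -8.122]
(5, 11, 45) [324.536  -7.9  ]
(49, -11, 45) [245.569 143.426]
(49, 11, 45) [322.514 143.673]
(75, -23, 53) [203.275 238.485]
(75, 23, 53) [364.25 239.05]
[-11.256, 37.242, 9.649, 0.159, 0.421, 0.724] t 8.8 F [-0.2 -0.5 -0.8] w 0.06532338691950726
```

View pics/w4c.png

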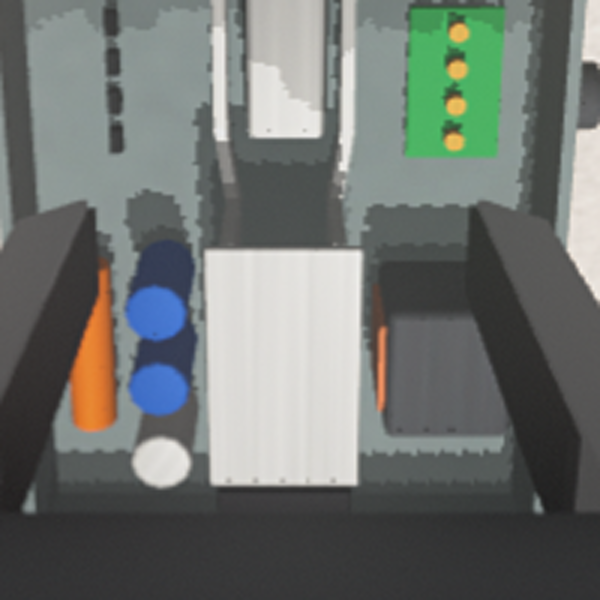

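The module stands square in the lead-in, with its front top edge at (250–322,138) in the crop. The rails and cover are centred on 284.5, against 286 for the module. Next I'll refine the guide height and move to the stick.

```bash
python3 - <<'E'
from h import *
from scipy.optimize import least_squares
c=load('w4')
O=[((75,-23,53),(206,250)),((75,23,53),(363,249)),((155,-23,53),(211,487)),((155,23,53),(358,485))]
def r(q):
    return np.concatenate([(proj(c,gpt(P,X)+[q[0],q[1],q[3]])-np.array([220,210])-np.array(u)/3) if 0 else (proj(c,GT([q[0],q[1],q[2]])[1]+[0,0,q[3]]+GT(q)[0]@np.array(X)/1000)-np.array([220,210])-np.array(u)/3) for X,u in O])
f=least_squares(r,[*P,0],x_scale=[.01,.01,.05,.01]);print(f.x,r(f.x).round(2))
R,o=GT(f.x);print('in P frame',GT(P)[0].T@(o+[0,0,f.x[3]]-GT(P)[1])*1000)
E
```

```text
[ 0.5807579  -0.06359698  0.23868508 -0.00068421] [-0.39 -0.03  0.21  0.31 -0.04 -0.52  0.23  0.22]
in P frame [ 4.86362188 -0.11393493 -3.02289085]
```

```bash
python3 -m jog '[[-1,5,0,0.02,0.1,0.1],[-2,10,0,0.05,0.2,0.2],[-4,15,2,0.08,0.3,0.35],[-6,20,4,0.1,0.4,0.5],[-8,25,6,0.159,0.42,0.65],[-10,30,8,0.159,0.421,0.724],[-11,35,9.6,0.159,0.421,0.724],[-11.2,37.2,9.6,0.159,0.421,0.724]]'; python3 -c "
from h import *
rows([.505,.301,.2],down(-.5025+np.pi))"
```

```text
time_s: 9.6
ee_pos: [0.5002, 0.2561, 0.3828]
eef_rot: [-3.138, -0.007, 2.636]
force: [1.3, -0.4, -0.1]
grip_width: 0.0658
grip_force: 0.0
[1.752, 4.167, 0.237, -0.003, -0.007, -0.003] t 9.6 F [ 1.3 -0.4 -0.1] w 0.06584437029928354
```

```bash
python3 -m jog '[[1.7,4.1,0.2,0,-0.007,0],[1.7,4.1,0.2,0,-0.007,0],[1.7,4.1,0.2,0,-0.007,0]]'; python3 -c "
from h import *
c=shot('wrist','w5')
rows([.505,.301,.04],down(-.5025+np.pi))
cv2.imwrite('pics/w5c.png',cv2.resize(c['img'][120:360,180:440],(780,720),interpolation=2)[:600])
R=Ro.from_euler('z',-.5025).as_matrix()
for X in((52.5,-10,11),(52.5,10,11),(-41.5,-7,56),(-41.5,7,56),(-13.5,-7,56),(-13.5,7,56)):print(X,(proj(c,np.array([.5285,.2883,0])+R@np.array(X)/1000)-[180,120])*3)"
```

```text
time_s: 9.9
ee_pos: [0.5046, 0.2987, 0.3813]
eef_rot: [-3.139, 0.001, 2.641]
force: [0.4, -1.4, 0.5]
grip_width: 0.0655
grip_force: 0.0
[0.161, 0.337, 16.158, -0.002, 0.002, 0.001] t 9.95 F [-1.6  1.2  0.8] w 0.06570710893651234
(52.5, -10, 11) [382.15087974 522.37442916]
(52.5, 10, 11) [439.40992988 522.61230503]
(-41.5, -7, 56) [388.79954461 286.01453527]
(-41.5, 7, 56) [437.81581652 286.19498497]
(-13.5, -7, 56) [388.81988897 379.71711697]
(-13.5, 7, 56) [436.64660209 379.90197428]
```

View pics/w5c.png

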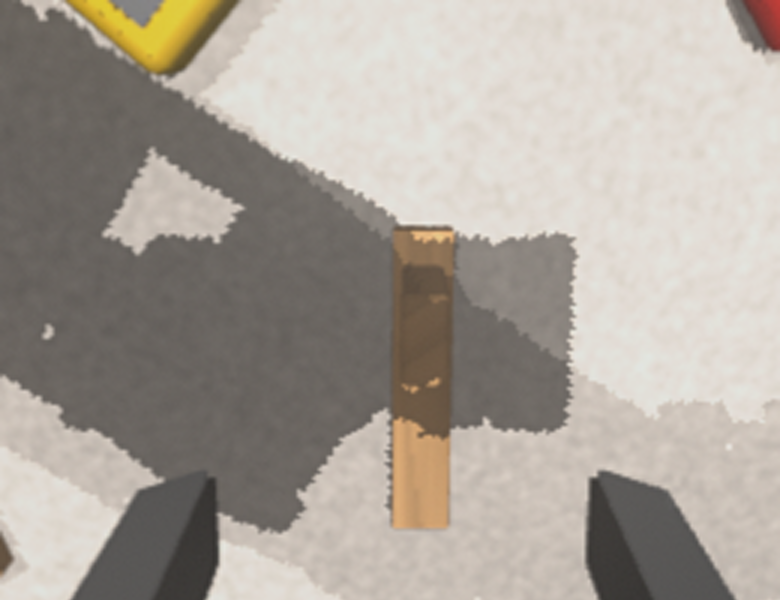

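```bash
python3 -c "
from h import *
c=load('w5')
f=lambda u,v,z:atz(c,180+u/3,120+v/3,z)
a=f(420.5,528,.011);b=f(423,231,.011);d=a-b;y=np.arctan2(d[1],d[0]);print(a,b,np.linalg.norm(d),y)
u=d/np.linalg.norm(d);m=(a+b)/2;h=m-u*.0275;print('handle',h, f(425,340,.056),'tip-handle front',)
print('mid',m)
rows([h[0],h[1],.040],down(y+np.pi))"
```

```text
[0.57797694 0.26500302 0.011     ] [0.48635353 0.31533845 0.011     ] 0.10453948264952444 -0.5023617712418841
handle [0.50806292 0.3034119  0.011     ] [0.50776174 0.30367029 0.056     ] tip-handle front
mid [0.53216524 0.29017074 0.011     ]
[0.008, 0.696, 16.157, -0.002, 0.002, 0.001] t 9.95 F [-1.6  1.2  0.8] w 0.06570710893651234
```

```bash
python3 -m jog '[[0,0.7,4,0,0,0],[0,0.7,8,0,0,0],[0,0.7,12,0,0,0],[0,0.7,15,0,0,0],[0,0.7,16.2,0,0,0],[0,0.7,16.2,0,0,0],[0,0.7,16.2,0,0,0]]'; python3 -m jog '[[0,0,0,0,0,0],[0,0,0,0,0,0],[0,0,0,0,0,0],[0,0,0,0,0,0],[0,0,0,0,0,0],[0,0,0,0,0,0],[0,0,0,0,0,0],[0,0,0,0,0,0]]' 0 45; python3 -m jog '[[0,0,0,0,0,0],[0,0,0,0,0,0],[0,0,0,0,0,0]]';python3 -c "
from h import *
rows([.50806,.3034,.040],down(-.5024+np.pi))"
```

```text
time_s: 10.65
ee_pos: [0.509, 0.3034, 0.223]
eef_rot: [3.141, 0.004, 2.639]
force: [-0.2, -0.5, 0.9]
grip_width: 0.0659
grip_force: 0.0
time_s: 11.45
ee_pos: [0.5084, 0.3036, 0.2214]
eef_rot: [-3.141, 0.003, 2.639]
force: [0.2, 0.1, 0.4]
grip_width: 0.0138
grip_force: 45.0
time_s: 11.75
ee_pos: [0.5085, 0.3036, 0.2215]
eef_rot: [-3.141, 0.003, 2.639]
force: [0.6, 0.7, -0.9]
grip_width: 0.0138
grip_force: 45.0
[0.023, -0.04, 0.111, -0.001, 0.003, 0.0] t 11.75 F [ 0.6  0.7 -0.9] w 0.01376857419138172
```

```bash
python3 -m jog '[[0,0,-4,0,0,0],[0,0,-9,0,0,0],[0,0,-14,0,0,0],[0,0,-16,0,0,0],[0,0,-16,0,0,0]]'; python3 -c "
from h import *
rows(gpt(P,[-100,0,101]),tilt(P))"
```

```text
time_s: 12.25
ee_pos: [0.508, 0.304, 0.3849]
eef_rot: [3.137, 0.006, 2.639]
force: [0.2, -0.1, -1.3]
grip_width: 0.0138
grip_force: 45.0
[-8.04, -43.188, 8.58, -0.159, -0.409, -0.724] t 12.25 F [ 0.2 -0.1 -1.3] w 0.013824039516924649
```

```bash
python3 -m jog '[[-1,-5,0,0,0,0],[-2,-10,0,0,0,-0.1],[-3,-15,0,0,-0.1,-0.2],[-4,-20,0,0,-0.2,-0.3],[-5,-25,0,-0.05,-0.3,-0.45],[-6,-30,2,-0.1,-0.4,-0.6],[-7,-35,4,-0.159,-0.409,-0.724],[-8,-40,6,-0.159,-0.409,-0.724]]';python3 -c "
from h import *
rows(gpt(P,[-100,0,101]),tilt(P))"
```

```text
time_s: 13.05
ee_pos: [0.4071, -0.0198, 0.3467]
eef_rot: [3.138, 0.398, -2.968]
force: [0.4, 0.2, -1.0]
grip_width: 0.0139
grip_force: 45.0
[6.635, -8.593, 2.491, -0.02, -0.038, -0.055] t 13.05 F [ 0.4  0.2 -1. ] w 0.013888407300194593
```

```bash
python3 -m jog '[[3.5,-4,0,-0.02,-0.038,-0.055],[6.6,-8.6,1,-0.02,-0.038,-0.055],[6.6,-8.6,2.5,-0.02,-0.038,-0.055],[6.6,-8.6,2.5,-0.02,-0.038,-0.055],[6.6,-8.6,2.5,-0.02,-0.038,-0.055]]';python3 -c "
from h import *
rows(gpt(P,[-100,0,47]),tilt(P))
c=shot('wrist','w6');s=shot('side','s6')
M=np.zeros((600,800,3),np.uint8);M[:400,:400]=cv2.resize(c['img'][160:360,220:420],(400,400),interpolation=2);M[:400,400:]=cv2.resize(s['img'][190:290,300:400],(400,400),interpolation=2);cv2.imwrite('pics/v6.png',M[:400])"
```

```text
time_s: 13.55
ee_pos: [0.3724, -0.1117, 0.2989]
eef_rot: [3.141, 0.434, -2.912]
force: [0.6, 0.1, -0.9]
grip_width: 0.0139
grip_force: 45.0
[0.163, -0.116, 5.447, -0.001, -0.002, -0.003] t 13.55 F [ 0.6  0.1 -0.9] w 0.013866913714691457
```

View pics/v6.png

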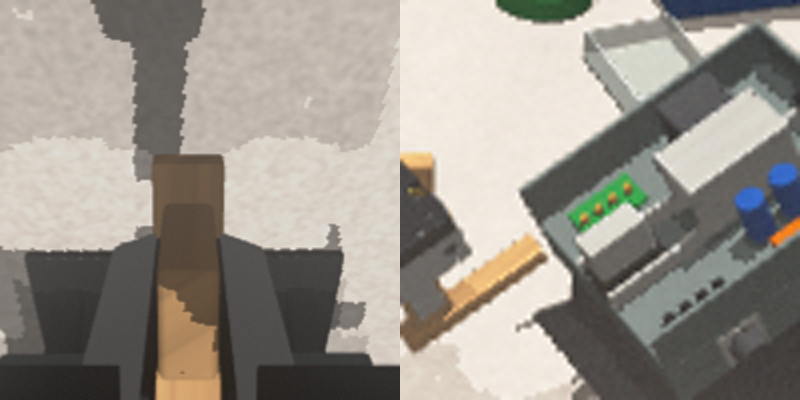

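```bash
python3 -m jog '[[0.15,-0.1,2,0,0,0],[0.15,-0.1,4.5,0,0,0],[0.15,-0.1,5.65,0,0,0],[0.15,-0.1,5.65,0,0,0],[0.15,-0.1,5.65,0,0,0]]';python3 -c "
from h import *
rows(gpt(P,[-78,0,45]),tilt(P))"
```

```text
time_s: 14.15
ee_pos: [0.3972, -0.1035, 0.2512]
eef_rot: [-3.138, 0.43, -2.912]
force: [0.4, 0.2, -0.6]
grip_width: 0.0136
grip_force: 45.0
[-1.682, -0.344, 0.214, -0.005, -0.006, -0.003] t 14.15 F [ 0.4  0.2 -0.6] w 0.01357064584192225
```

```bash
python3 -m jog '[[0,0,0,0,0,0],[0,0,0,0,0,0],[0,0,0,0,0,0]]';python3 -c "
from h import *
rows(gpt(P,[-88,0,45]),tilt(P))"
```

```text
time_s: 14.45
ee_pos: [0.397, -0.1039, 0.2511]
eef_rot: [-3.137, 0.431, -2.913]
force: [-0.3, 0.5, -0.2]
grip_width: 0.0138
grip_force: 45.0
[-0.712, -0.308, 0.223, -0.006, -0.006, -0.004] t 14.45 F [-0.3  0.5 -0.2] w 0.013751778259594461
```

```bash
python3 -m jog '[[-0.3,-0.3,0.2,-0.006,-0.006,-0.004],[-0.7,-0.3,0.2,-0.006,-0.006,-0.004],[-0.7,-0.3,0.2,-0.006,-0.006,-0.004],[-0.7,-0.3,0.2,-0.006,-0.006,-0.004]]';python3 -c "
from h import *
rows(gpt(P,[-78,0,45]),tilt(P))"
```

```text
time_s: 14.85
ee_pos: [0.4054, -0.1042, 0.2523]
eef_rot: [-3.142, 0.435, -2.91]
force: [-0.8, 0.3, -1.5]
grip_width: 0.0138
grip_force: 45.0
[-0.933, -0.087, -0.011, -0.001, -0.002, -0.001] t 14.85 F [-0.8  0.3 -1.5] w 0.013807742078460404
```

Now I'll push in steps and watch the force.

```bash
python3 -m jog '[[-0.4,-0.08,0,0,-0.002,0],[-0.8,-0.08,0,0,-0.002,0],[-1.2,-0.08,0,0,-0.002,0],[-1.6,-0.08,0,0,-0.002,0],[-2,-0.08,0,0,-0.002,0],[-2,-0.08,0,0,-0.002,0]]';python3 -c "
from h import *
rows(gpt(P,[-48,0,45]),tilt(P))
s=shot('side','s7');np.set_printoptions(precision=1,suppress=True)"
```

```text
time_s: 15.45
ee_pos: [0.4236, -0.1008, 0.261]
eef_rot: [-3.141, 0.437, -2.909]
force: [-0.5, 0.7, -0.5]
grip_width: 0.0135
grip_force: 45.0
[-1.883, -0.004, 0.0, -0.001, 0.001, -0.001] t 15.45 F [-0.5  0.7 -0.5] w 0.013530845891362192
```

```bash
python3 -m jog '[[-0.7,0,0,0,0,0],[-1.4,0,0,0,0,0],[-2.1,0,0,0,0,0],[-2.8,0,0,0,0,0],[-3.5,0,0,0,0,0],[-4.2,0,0,0,0,0],[-4.9,0,0,0,0,0],[-4.9,0,0,0,0,0]]';python3 -c "
from h import *
rows(gpt(P,[40,0,45]),tilt(P))"
```

```text
time_s: 16.3
ee_pos: [0.4671, -0.0905, 0.2819]
eef_rot: [-3.141, 0.438, -2.909]
force: [0.4, 0.5, -0.9]
grip_width: 0.0136
grip_force: 45.0
[-5.748, 0.004, 0.013, -0.001, 0.001, -0.001] t 16.3 F [ 0.4  0.5 -0.9] w 0.013635397751186037
```

```bash
python3 -c "
from h import *
s=shot('side','s8')
for n in('s6','s7','s8'):
  im=cv2.imread(f'pics/{n}.png');c=load(n)
  print(n,[im[tuple(proj(c,gpt(P,[x,-3,45])).round().astype(int)[::-1])].tolist() for x in (8,16,24,32,40,48,56,64,72)])"
```

```text
s6 [[208, 216, 221], [211, 220, 223], [210, 219, 222], [207, 219, 222], [211, 219, 223], [108, 117, 106], [93, 115, 88], [144, 149, 140], [136, 140, 134]]
s7 [[144, 149, 141], [166, 175, 180], [208, 217, 222], [209, 219, 223], [208, 219, 221], [210, 220, 223], [213, 220, 225], [141, 147, 137], [141, 144, 136]]
s8 [[95, 96, 102], [91, 95, 97], [95, 101, 101], [57, 83, 58], [131, 140, 131], [134, 138, 128], [88, 113, 83], [108, 112, 118], [204, 213, 218]]
```

The side-view samples show the can advancing with the tip, and it is now entering the tunnel.

```bash
python3 -m jog '[[-0.7,0,0,0,0,0],[-1.4,0,0,0,0,0],[-2.1,0,0,0,0,0],[-2.8,0,0,0,0,0],[-3.5,0,0,0,0,0],[-4.2,0,0,0,0,0],[-4.9,0,0,0,0,0],[-5.4,0,0,0,0,0]]';python3 -m jog '[[-0.2,0,0,0,0,0],[-0.4,0,0,0,0,0],[-0.6,0,0,0,0,0],[-0.6,0,0,0,0,0]]';python3 -c "
from h import *
rows(gpt(P,[50,0,45]),tilt(P))"
```

```text
time_s: 17.15
ee_pos: [0.5145, -0.0792, 0.3046]
eef_rot: [-3.141, 0.437, -2.909]
force: [0.1, -0.2, -2.6]
grip_width: 0.0136
grip_force: 45.0
time_s: 17.55
ee_pos: [0.5194, -0.0781, 0.307]
eef_rot: [-3.141, 0.437, -2.91]
force: [-0.1, 0.2, -1.2]
grip_width: 0.0138
grip_force: 45.0
[-0.82, 0.008, 0.002, -0.001, 0.001, -0.001] t 17.55 F [-0.1  0.2 -1.2] w 0.013788334572183432
```

```bash
for i in 1 ; do python3 -m jog '[[-0.2,0,0,0,0,0],[-0.4,0,0,0,0,0],[-0.6,0,0,0,0,0],[-0.8,0,0,0,0,0],[-0.8,0,0,0,0,0]]'; done; python3 -m jog '[[-0.1,0,0,0,0,0],[-0.2,0,0,0,0,0],[-0.2,0,0,0,0,0]]'; python3 -m jog '[[-0.1,0,0,0,0,0],[-0.2,0,0,0,0,0],[-0.2,0,0,0,0,0]]';python3 -c "
from h import *
rows(gpt(P,[50,0,45]),tilt(P))"
```

```text
time_s: 18.05
ee_pos: [0.5266, -0.0764, 0.3104]
eef_rot: [-3.141, 0.437, -2.91]
force: [0.1, -0.2, -0.6]
grip_width: 0.0136
grip_force: 45.0
time_s: 18.35
ee_pos: [0.5282, -0.076, 0.3111]
eef_rot: [-3.141, 0.437, -2.91]
force: [-0.5, -0.1, -1.4]
grip_width: 0.0136
grip_force: 45.0
time_s: 18.65
ee_pos: [0.53, -0.0756, 0.312]
eef_rot: [-3.141, 0.437, -2.91]
force: [-0.6, -0.5, -1.9]
grip_width: 0.0134
grip_force: 45.0
[0.379, 0.005, -0.003, -0.001, 0.001, -0.001] t 18.65 F [-0.6 -0.5 -1.9] w 0.01338151218731411
```

```bash
python3 -m jog '[[-0.1,0,0,0,0,0],[-0.1,0,0,0,0,0]]'; python3 -m jog '[[-0.1,0,0,0,0,0],[-0.1,0,0,0,0,0]]';  python3 -m jog '[[-0.1,0,0,0,0,0],[-0.1,0,0,0,0,0]]'
```

```text
time_s: 18.85
ee_pos: [0.5305, -0.0755, 0.3121]
eef_rot: [3.141, 0.435, -2.91]
force: [-4.4, -2.5, -0.1]
grip_width: 0.0135
grip_force: 45.0
time_s: 19.05
ee_pos: [0.531, -0.0754, 0.3122]
eef_rot: [3.141, 0.434, -2.91]
force: [-12.1, -3.7, 0.3]
grip_width: 0.0137
grip_force: 45.0
time_s: 19.25
ee_pos: [0.5315, -0.0753, 0.3122]
eef_rot: [3.14, 0.432, -2.91]
force: [-18.2, -5.0, 0.5]
grip_width: 0.0137
grip_force: 45.0
```

```bash
python3 -c "
from h import *
for n in('side','top'):
  f=n[0]+'9';shot(n,f);b={'side':'s6','top':'t2'}[n]
  for k in(b,f):
    im=cv2.imread(f'pics/{k}.png');c=load(k)
    print(k,[int(im[tuple(proj(c,gpt(P,[x+4.5,0,45])).round().astype(int)[::-1])].mean()) for x in range(148,196,4)])"
```

```text
s6 [214, 209, 143, 140, 134, 85, 73, 65, 57, 64, 81, 113]
s9 [213, 213, 218, 217, 216, 217, 207, 64, 59, 62, 80, 108]
t2 [158, 148, 105, 105, 103, 101, 75, 69, 55, 50, 50, 47]
t9 [159, 160, 163, 160, 165, 160, 160, 116, 50, 48, 46, 50]
```

The can now shows beyond the cover up to x≈175 (177 expected when home), with 18 N of stop reaction, so the module is home. Now I'll withdraw the stick straight back.

```bash
python3 -m jog '[[0.2,0,0,0,0,0],[1,0,0,0,0,0],[2.5,0,0,0,0,0],[5,0,0,0,0,0],[8,0,0,0,0,0],[12,0,0,0,0,0],[15,0,0,0,0,0],[16.5,0,0,0,0,0]]';python3 -m jog '[[0.2,0,-4,0,0,0],[1,0,-8,0,0,0],[1,0,-12,0,0,0],[1,0,-14,0,0,0]]';python3 -c "
from h import *
rows([.5084,.3036,.20],down(-.5024+np.pi))
f='t10';shot('top',f);im=cv2.imread('pics/t10.png');c=load(f)
print([int(im[tuple(proj(c,gpt(P,[x+4.5,0,45])).round().astype(int)[::-1])].mean()) for x in range(148,196,4)])"
```

```text
time_s: 20.15
ee_pos: [0.3894, -0.1024, 0.2476]
eef_rot: [-3.138, 0.425, -2.919]
force: [0.2, -0.2, -0.9]
grip_width: 0.0139
grip_force: 45.0
time_s: 20.55
ee_pos: [0.3252, -0.1166, 0.3751]
eef_rot: [-3.131, 0.429, -2.911]
force: [0.1, 0.1, -0.8]
grip_width: 0.0142
grip_force: 45.0
[-25.167, 36.84, 10.537, 0.147, 0.414, 0.719] t 20.55 F [ 0.1  0.1 -0.8] w 0.014169258380244866
[153, 155, 154, 154, 154, 153, 153, 108, 44, 46, 47, 47]
```

```bash
python3 -m jog '[[-2,4,0,0.02,0.1,0.1],[-4,8,0,0.04,0.2,0.2],[-7,12,0,0.06,0.3,0.3],[-10,16,1,0.1,0.4,0.4],[-13,20,2,0.147,0.41,0.5],[-16,24,4,0.147,0.414,0.6],[-19,28,6,0.147,0.414,0.719],[-22,32,8.5,0.147,0.414,0.719]]';python3 -m jog '[[0,0,0,0,0,0],[0,0,0,0,0,0]]'; python3 -c "
from h import *
rows([.5084,.3036,.20],down(-.5024+np.pi))"
```

```text
time_s: 21.4
ee_pos: [0.4425, 0.1704, 0.393]
eef_rot: [3.139, -0.005, 2.635]
force: [1.3, -1.5, -0.9]
grip_width: 0.0143
grip_force: 45.0
time_s: 21.6
ee_pos: [0.442, 0.1689, 0.392]
eef_rot: [3.141, -0.006, 2.642]
force: [-0.4, 0.1, -1.6]
grip_width: 0.0139
grip_force: 45.0
[0.623, 15.008, 1.174, 0.0, -0.006, 0.003] t 21.6 F [-0.4  0.1 -1.6] w 0.013931505285922253
```

```bash
python3 -m jog '[[0.6,4,0,0,-0.006,0],[0.6,8,1,0,-0.006,0],[0.6,12,1,0,-0.006,0],[0.6,15,1.2,0,-0.006,0],[0.6,15,5,0,-0.006,0],[0.6,15,10,0,-0.006,0],[0.6,15,14.5,0,-0.006,0],[0.6,15,16,0,-0.006,0]]';python3 -m jog '[[0,0,0,0,0,0],[0,0,0,0,0,0]]'; python3 -c "
from h import *
rows([.5084,.3036,.0415],down(-.5024+np.pi))"
```

```text
time_s: 22.4
ee_pos: [0.5075, 0.3014, 0.2295]
eef_rot: [-3.138, -0.003, 2.638]
force: [-0.7, -0.1, -0.7]
grip_width: 0.0135
grip_force: 45.0
time_s: 22.6
ee_pos: [0.5089, 0.3026, 0.2356]
eef_rot: [3.138, 0.002, 2.638]
force: [0.1, -0.1, 0.1]
grip_width: 0.014
grip_force: 45.0
[0.096, 0.056, 1.371, 0.004, 0.002, -0.001] t 22.6 F [ 0.1 -0.1  0.1] w 0.01396851737212364
```

```bash
python3 -m jog '[[0,0,0.4,0,0,0],[0,0,0.8,0,0,0],[0,0,1.1,0,0,0],[0,0,1.25,0,0,0],[0,0,1.25,0,0,0]]';python3 -m jog '[[0,0,0.1,0,0,0],[0,0,0.1,0,0,0]]';python3 -m jog '[[0,0,0.1,0,0,0],[0,0,0.1,0,0,0]]'; python3 -c "
from h import *
rows([.5084,.3036,.0411],down(-.5024+np.pi))"
```

```text
time_s: 23.1
ee_pos: [0.5084, 0.3029, 0.2214]
eef_rot: [3.14, 0.001, 2.638]
force: [-2.3, -0.1, 4.6]
grip_width: 0.0135
grip_force: 45.0
time_s: 23.3
ee_pos: [0.5084, 0.3029, 0.2214]
eef_rot: [3.139, 0.001, 2.638]
force: [-7.3, -3.4, 16.1]
grip_width: 0.0137
grip_force: 45.0
time_s: 23.5
ee_pos: [0.5084, 0.3029, 0.2214]
eef_rot: [3.139, 0.001, 2.638]
force: [-12.1, -5.1, 27.7]
grip_width: 0.0142
grip_force: 45.0
[0.03, 0.058, -0.011, 0.002, 0.001, -0.001] t 23.5 F [-12.1  -5.1  27.7] w 0.014179778079643376
```

```bash
python3 -m jog '[[0,0,-0.2,0,0,0],[0,0,-0.2,0,0,0]]';python3 -m jog '[[0,0,0,0,0,0],[0,0,0,0,0,0],[0,0,0,0,0,0],[0,0,0,0,0,0],[0,0,0,0,0,0]]' 60;python3 -m jog '[[0,0,-3,0,0,0],[0,0,-8,0,0,0],[0,0,-13,0,0,0],[0,0,-17,0,0,0],[0,0,-17,0,0,0],[0,0,-17,0,0,0]]'; python3 -c "
from h import *
c=shot('wrist','w11');R=Ro.from_euler('z',-.5024).as_matrix()
im=c['img']
for X in((48,0,11),(0,0,11),(-27,0,56),(57,0,11),(20,14,0),(20,-14,0)): print(X,im[tuple(proj(c,np.array([.5322,.2902,0])+R@np.array(X)/1000).round().astype(int)[::-1])])
shot('top','t11');im=cv2.imread('pics/t11.png');c=load('t11')
print([int(im[tuple(proj(c,gpt(P,[x+4.5,0,45])).round().astype(int)[::-1])].mean()) for x in range(148,196,4)])"
```

```text
time_s: 23.7
ee_pos: [0.5083, 0.3029, 0.2214]
eef_rot: [3.139, 0.001, 2.638]
force: [-3.7, -1.4, 11.0]
grip_width: 0.0137
grip_force: 45.0
time_s: 24.2
ee_pos: [0.5083, 0.3028, 0.2206]
eef_rot: [3.14, 0.0, 2.638]
force: [0.4, -0.5, -0.1]
grip_width: 0.0504
grip_force: 0.0
time_s: 24.8
ee_pos: [0.508, 0.3024, 0.3911]
eef_rot: [3.139, 0.001, 2.638]
force: [0.5, 0.6, -0.6]
grip_width: 0.0564
grip_force: 0.0
(48, 0, 11) [112 157 200]
(0, 0, 11) [ 68  88 108]
(-27, 0, 56) [ 69  87 105]
(57, 0, 11) [185 195 205]
(20, 14, 0) [174 183 192]
(20, -14, 0) [182 192 202]
[169, 171, 168, 166, 168, 167, 164, 115, 53, 50, 54, 53]
```

The stick lies flat in its original place, the module is home, and the gripper is clear. I'm handing in.

```bash
python3 -c "
from station import ctrl
print(ctrl.hand_in())"
```

```text
the job is handed in; nothing more can be done
None
```

The job is handed in after about 25 s of robot time: the module is home against the stop (18 N reaction felt, can visible past the cover), and the push stick is back flat in its original place with its handle up. I did not touch the other things, but I viewed 12 pictures, over the limit of 10.

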